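Hang the tall food pail on the hook stand

ROBOT

A 6-joint arm with a two-finger parallel gripper is mounted at the origin on the work surface. World frame = base frame: x ahead of the robot, y to its left, z up, the work surface at z = 0. Lengths are in mm, angles in degrees, forces in N, time in s.
With the tool pointing down it reaches from about 250 to 775 mm from the base axis. Payload 4 kg.
Tool frame: the origin (TCP) lies at the very end of the fingers, on their centre line; the grasp point (between the pads) lies 19 mm behind it; z points along the fingers, y is the line along which they close (so a half turn about z gives the same grasp; the last joint's range is limited). The gripper opens to 94 mm and grips with 3 to 60 N. Pads are 16 mm wide; open, the fingers measure 119 mm over their backs; the gripper's body (75 mm by 177 mm) begins 78 mm behind the grasp point.
Start: joints at [-70.365, 4.996, 78.535, -0, 96.463, -5.907], TCP at [237.149, -496.267, 205.506] pointing down, gripper open.
Joint ranges: [-177.83, 177.83], [-43.37, 116.18], [15.69, 146.23], [-61.86, 241.86], [9.47, 152.12], [-147.06, 147.06]. Speed limits (degrees/s): [159.86, 159.86, 180, 180, 180, 180].

INTERFACE

Orientations are given as a 3x3 rotation matrix whose columns are the frame's x, y, z axes.
In Python, from station import bot gives the robot as it stands. Calls block until the motion is done:
- bot.movep(position, orientation): joint-space move of the TCP to a pose.
- bot.move_linear(position, max_speed=150, attitude=None, f_stop=None): straight line of the TCP; attitude=None keeps the orientation; max_speed is the mean speed in mm/s. With f_stop (N) it stops when the force on the tool has changed by that much, and returns True; else False.
- bot.move_joints(angles): joint-space move.
- bot.ungrasp() and bot.grab(squeeze=None): open the fingers fully, or close them until they stop; squeeze is the grip in N (None keeps the last).
- bot.hold(seconds).
- bot.solve_ik(position, orientation): joint angles nearest the present ones, or None.
- bot.read_state(): the state.
- bot.snapshot(name): name is "scene" or "top"; returns a dict with "frame" (420x560x3 uint8, blue, green, red), "range_z" (420x560 float32, mm along the optical axis (not along the pixel's ray), 0 where there is no reading), "fx", "fy", "cx", "cy" (pixels), "k1" (the pictures are not rectified: a ray, as slopes to the right and down, at radius r is drawn at 1 + k1 r^2 times it, then the intrinsics apply), "extrinsics" (4x4, takes a point from camera to world coordinates). Camera axes: x right, y up, looking along -z (the intrinsics and any distortion apply to the point x, -y, -z); pixel columns grow to the right and rows downward; lengths in mm; the calibration is good to about 2 mm. A picture is of the moment at which its call begins.
A pose or a line that the arm cannot do raises bot.MotionError and nothing moves.
- bot.close_job(): hands the job in; it is judged then, once.
The state is a dict: "clock": time; "joints": joint angles; "dq": joint speeds; "joint_efforts": joint torques, N m; "eef_pos": TCP position; "ee_rot": TCP orientation; "contact_force": force on the tool from outside, world axes, zero at the start; "moment": the same for the moment, N m; "gripper_width": finger opening in mm; "grip_force": force on a finger pad.
Only numpy, scipy, OpenCV 4.12 (cv2) and the standard library are available. Lean on these libraries where they do the work, as an engineer would, in place of code of your own. Each camera call takes 0.05 s, during which the arm holds its last target. There are 200 camera calls.

TASK

Two lidded food pails with folded wire bails stand on the kitchen counter. Take the tall, narrow one: while it still stands on the counter swing its bail upright, then lift it by the bail and hang it on the two-prong hook stand, so that the bail rests in both prongs and the pail hangs freely at rest. Do not tip the pail over, and leave the wide, low pail where it stands.

Things in the scene. Friction and masses are not known exactly. Their poses are not given: they have to be found in the camera images.
- pail: Tall, narrow food pail, 0.3 to 0.5 kg, loose: off-white round tub, lilac lid, 108 mm tall plus a 3 mm raised disc, 112 mm across the lid. Origin: centre of its underside; z up. Its wire bail pivots about a line along the pail's y axis, 92 mm above the origin, and is folded to the pail's -x side (roughly towards the robot).
- bail (a joint): Angle (rad) of the tall pail's bail above level: 0 = level on the pail's -x side, 1.571 = upright, 3.14 = level on the +x side. It starts at 0.2 to 0.6. The pivots are stiff (0.025 N m): the bail stays where it is left and a light push moves it.
- bail_grip (a point): Middle of the tall pail's bail's top bar, 100 mm from the pivot line; the bar runs along the pail's y. Here a grey sleeve 12 mm thick, 30 mm long; the rest is 6 mm steel wire. Bail 124 mm wide (leg wire centres), corners cut by 10 mm. Folded, the bar is clear of the lid, with free space below; upright it is 192 mm above the counter, 80 mm above the lid.
- hook_seat (a point): Where bail_grip rests when hung: midway between the stand's two prongs, 242 mm above the counter. Axes as stand. Trough 20 mm long in x with sloping ends; the open, upturned prong ends lie 30 mm to -x and 27 mm (centre line; 31 mm at the top) above this point. Bring the bar, along y, over them from the -x side so the prongs pass through the bail, then lower.
- stand: Fixed dark steel hook stand. Origin: base of its post; the hooks point to its -x, roughly to the robot. Two parallel prongs 8 mm thick, 60 mm apart (centres): sleeve and fingers fit between, the bail's legs pass outside. hook_seat is 100 mm to -x of the 16 mm post; post and prong backs end 270 mm above the counter. Base plate 150 x 130 x 12 mm.
- wide_pail: Wide, low pail, to be left alone: like the tall one but 164 mm across the lid, 73 mm tall, its bail 176 mm wide, folded to its -x side, below 115 mm. Origin: centre of its underside. The pails stand side by side in either order. A lidded food box and a bowl, fixed, under 60 mm tall, stand beyond x = 0.75 m; nothing else is near.
Not all that is in view belongs to the job. What is shaped like the pail but turquoise is not meant.

How it is judged (in metres and radians):
On the way:
1. the tall pail's bail is upright (within about 20 degrees) while the pail still stands on the counter (value of joint bail between 1.22 and 1.92 rad and height (world z) of pail below 0.01 m and angle between pail's own z axis and vertical below 0.15 rad), for 0.2 s.
At the end, for the whole second after the job is handed in: The middle of the bail's bar is within 30 mm sideways of the hook seat, between 10 mm below and 15 mm above it, with the bar along the seat's y axis within 17 degrees; the pail hangs clear of the counter, within 20 degrees of upright, and at rest (horizontal distance between bail_grip and hook_seat below 0.03 m and z of bail_grip in the frame of hook_seat between -0.01 and 0.015 m and angle between the y axis of bail_grip and the y axis of hook_seat, either way round below 0.3 rad and angle between pail's own z axis and vertical below 0.35 rad and height (world z) of pail above 0.02 m and linear speed of pail below 0.03 m/s); the robot touches nothing.
It fails at once if the tall pail is tipped by more than 35 degrees (angle between pail's own z axis and vertical above 0.61 rad).
It fails at once if the wide pail is shifted by more than 30 mm (distance of wide_pail from where it was at the start of the episode above 0.03 m).
It also fails if it takes over 64 s, if anything falls off the work surface, if the arm or the gripper's body presses on something with over 40 N, if the wrist force passes 120 N, or if a joint passes its speed limit or range.

## Working session

There is one attempt and no reset: what is moved stays moved. The work goes in short steps, each a Python script; the robot and the scene stay as the last script left them, time stands still between calls to the robot, and variables do not carry over. Pictures are saved under pics/ and viewed, at most 10 in all, crops included, and the job is handed in when it is done.

```bash
ls; mkdir -p pics
cat > h.py <<'E'
import numpy as np, cv2
from station import bot
def snap(n):
    s=bot.snapshot(n)
    f=s["frame"];Z=s["range_z"].astype(float)
    v,u=np.mgrid[0:420,0:560].astype(float)
    K=np.array([[s["fx"],0,s["cx"]],[0,s["fy"],s["cy"]],[0,0,1]])
    # undistort
    xd=(u-s["cx"])/s["fx"];yd=(v-s["cy"])/s["fy"];x,y=xd.copy(),yd.copy()
    for _ in range(15):
        q=1+s["k1"]*(x*x+y*y);x=xd/q;y=yd/q
    D=np.stack([x,-y,-np.ones_like(x)],-1)
    E=np.array(s["extrinsics"])
    P=(D*Z[...,None])@E[:3,:3].T+E[:3,3]; P[Z==0]=np.nan
    return dict(f=f,P=P,D=D@E[:3,:3].T,o=E[:3,3])
def plane(s,u,v,z):
    d=s["D"][int(v),int(u)];return s["o"]+d*(z-s["o"][2])/d[2]
E
python3 - <<'E'
from h import *
for n in("scene","top"):
    s=snap(n);cv2.imwrite(f"pics/{n}0.png",s["f"]);print(n,s["o"])
E
```

```text
pics
scene [1345.95563086   54.61331635 1059.7938577 ]
top [ 358.45205963  -80.61892387 1439.52008232]
```

View pics/scene0.png

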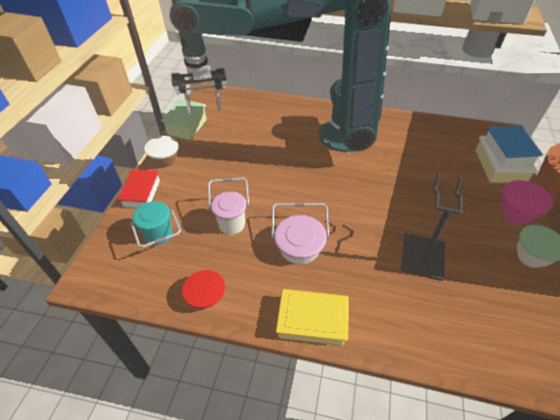

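View pics/top0.png

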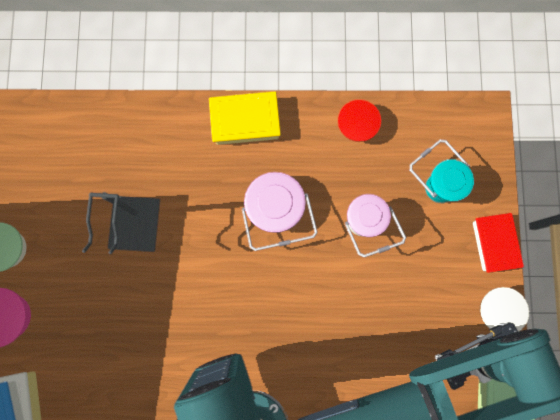

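The scene holds three possible pails: a small lilac lid at top view (370,216), a wide lilac lid at (275,202), and a turquoise one at (452,181). I choose the lilac narrow one at (370,216), which is scene view (229,205). The hook prongs are at top view (88–117, 195–252). Next: a close crop and first measurements.

Run:
```python
from h import *
t=snap("top");s=snap("scene")
c=lambda f,x,y,w,h,k:cv2.resize(f[y:y+h,x:x+w],None,fx=k,fy=k,interpolation=cv2.INTER_CUBIC)
a=c(t["f"],330,185,90,80,4);b=c(s["f"],195,170,90,80,4)
d=c(t["f"],75,180,90,80,4);e=c(s["f"],400,165,90,80,4)
cv2.imwrite("pics/crop.png",cv2.resize(np.vstack([np.hstack([a,b]),np.hstack([d,e])]),(675,600)))
for n,S in(("top",t),("scene",s)):
    hsv=cv2.cvtColor(S["f"],cv2.COLOR_BGR2HSV)
    m=cv2.inRange(hsv,(135,25,90),(165,140,255))
    k,l,st,ce=cv2.connectedComponentsWithStats(m)
    for i in range(1,k):
        if st[i,4]>200:
            P=S["P"][l==i];print(n,ce[i],st[i,4],np.nanmedian(P,0),np.nanpercentile(P,[1,99],axis=0).round(0).tolist(), [plane(S,*ce[i],z).round(1) for z in(108,73)])
# points in 3D: tall pail wire & hooks
for n,S in(("top",t),("scene",s)):
    P=S["P"]
    q=(P[...,2]>215)&(P[...,2]<300)&(P[...,1]>120)&(P[...,1]<500)&(P[...,0]>300)
    print(n,"hook",q.sum()); Q=P[q]
    if len(Q): print(np.percentile(Q,[0,5,50,95,100],axis=0).round(0))
    q=(P[...,2]>122)&(P[...,2]<215)&(P[...,1]>-420)&(P[...,1]<-180)&(P[...,0]>330)
    v,u=np.nonzero(q);print(n,"bail",q.sum())
    for i in range(0,len(v),max(1,len(v)//25)):print(u[i],v[i],P[v[i],u[i]].round(0))
```

```text
top [274.8775     201.75285714] 2800 [601.9736116  -66.54306952  71.12926703] [[527.0, -142.0, 62.0], [679.0, 9.0, 79.0]] [array([597.7, -64.4, 108. ]), array([604., -64.,  73.])]
top [368.83690987 215.2360515 ] 1398 [ 561.24605791 -310.33738969  108.88443638] [[510.0, -364.0, 100.0], [612.0, -260.0, 116.0]] [array([ 561.7, -308.6,  108. ]), array([ 567. , -314.6,   73. ])]
scene [228.44807966 205.20483642] 703 [ 572.37979174 -306.70425817  107.38382511] [[518.0, -359.0, 99.0], [620.0, -258.0, 113.0]] [array([ 571.3, -308.7,  108. ]), array([ 542.8, -322. ,   73. ])]
scene [300.15187612 236.31804646] 1679 [613.96343708 -63.25316356  69.56411071] [[534.0, -139.0, 64.0], [684.0, 11.0, 76.0]] [array([641.1, -59.4, 108. ]), array([615.2, -63.6,  73. ])]
top hook 649
[[446. 289. 216.]
 [458. 294. 236.]
 [535. 320. 266.]
 [584. 362. 272.]
 [589. 368. 277.]]
top bail 129
404 235 [ 508. -397.  122.]
404 240 [ 495. -396.  124.]
401 242 [ 490. -387.  130.]
398 243 [ 488. -380.  124.]
403 243 [ 487. -392.  129.]
400 244 [ 485. -386.  123.]
395 245 [ 482. -372.  126.]
388 246 [ 480. -354.  126.]
[... 792 characters left out ...]

228 178 [ 475. -338.  129.]
230 178 [ 473. -332.  129.]
232 178 [ 471. -326.  129.]
241 178 [ 461. -298.  125.]
213 179 [ 485. -388.  124.]
215 179 [ 486. -380.  126.]
217 179 [ 488. -372.  130.]
219 179 [ 481. -368.  124.]
221 179 [ 483. -360.  127.]
223 179 [ 480. -354.  126.]
225 179 [ 479. -347.  127.]
227 179 [ 477. -341.  127.]
229 179 [ 478. -334.  129.]
231 179 [ 472. -329.  124.]
233 179 [ 469. -323.  122.]
237 179 [ 468. -310.  125.]
211 180 [ 494. -391.  127.]
213 180 [ 494. -384.  128.]
215 180 [ 490. -379.  125.]
223 180 [ 484. -353.  126.]
226 180 [ 479. -344.  123.]
229 180 [ 477. -335.  123.]
233 180 [ 473. -322.  122.]
210 181 [ 496. -394.  124.]
209 182 [ 501. -396.  123.]
```

View pics/crop.png

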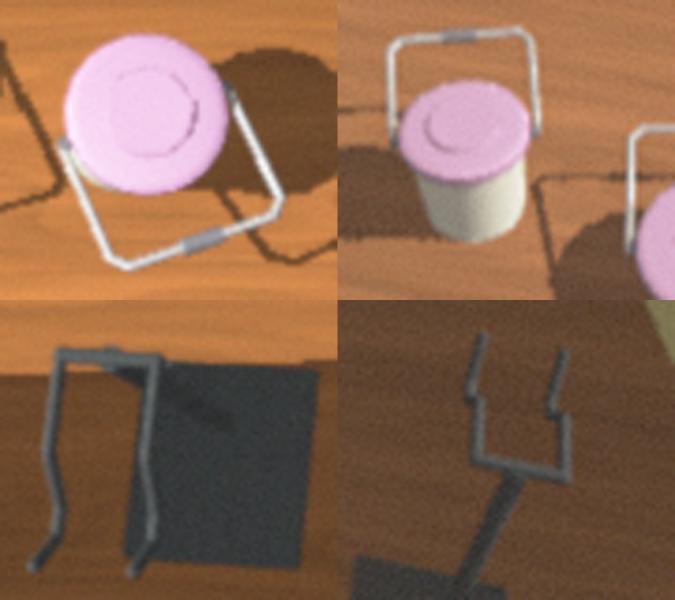

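The crop confirms the choice: a tall off-white tub with a lilac lid, its sleeve at top view (384,249) and scene view (227,180). The prong tips are at top view (84,251) and (110.5,252.5), and the back corners at (91.5,195) and (118,196). Next I triangulate these and test reachability.

```bash
cat >> h.py <<'E'
from scipy.ndimage import map_coordinates
def ray(S,u,v):
    return np.array([map_coordinates(S["D"][...,i],[[v],[u]],order=1)[0] for i in range(3)])
def tri(S1,p1,S2,p2):
    d1,d2=ray(S1,*p1),ray(S2,*p2)
    k=np.linalg.lstsq(np.stack([d1,-d2],1),S2["o"]-S1["o"],rcond=None)[0]
    a=S1["o"]+k[0]*d1;b=S2["o"]+k[1]*d2;return (a+b)/2,np.linalg.norm(a-b)
E
python3 - <<'E'
from h import *
t=snap("top");s=snap("scene")
T=lambda x,y:(330+x/3.75-.4,185+y/3.75-.4); C=lambda x,y:(195+(x-337.5)/3.75-.4,170+y/3.75-.4)
H=lambda x,y:(75+x/3.75-.4,180+(y-300)/3.75-.4); G=lambda x,y:(400+(x-337.5)/3.75-.4,165+(y-300)/3.75-.4)
pr=lambda n,a,b:print(n,*[np.round(q,1) for q in tri(t,a,s,b)])
pr("sleeve",T(203,241),C(459,36))
pr("cornerA -y",T(278,212),C(395,41)); pr("cornerB +y",T(126,266),C(523,31))
pr("pivot -y",T(231,92),C(394,140)); pr("pivot +y",T(66,145),C(537,130))
pr("tipL(+y)",H(35,567),G(564,352)); pr("tipR",H(133,572),G(483,337))
pr("backL",H(62,355),G(567,478)); pr("backR",H(160,360),G(476,462))
pr("trough? L",H(59,520),G(551,410)); pr("trough? R",H(153,530),G(472,395))
E
```

```text
sleeve [ 472.6 -343.9  120.5] 1.1
cornerA -y [ 492.6 -395.7  121.7] 0.2
cornerB +y [ 455.2 -290.4  122.2] 2.4
pivot -y [ 579.6 -371.1   92.1] 3.0
pivot +y [ 541.5 -254.6   92.8] 3.4
tipL(+y) [453.4 363.9 264.2] 0.6
tipR [450.5 304.4 264.4] 0.4
backL [584.  357.  263.8] 3.4
backR [581.2 296.3 262.4] 1.7
trough? L [485.3 362.8 232.5] 0.7
trough? R [479.5 305.1 229.6] 1.0
```

```bash
cat >> h.py <<'E'
YAW=np.radians(19.3); h=np.array([np.cos(YAW),np.sin(YAW),0]); zh=np.array([0,0,1.])
PIV=np.array([562.3,-312.5,92.]); SEAT=np.array([482.4,332.6,242.]); SY=np.radians(-3.1)
def R(yaw,el,sg):
    hh=np.array([np.cos(yaw),np.sin(yaw),0]); z=np.cos(el)*hh-np.sin(el)*zh
    y=sg*(np.sin(el)*hh+np.cos(el)*zh); return np.stack([np.cross(y,z),y,z],1)
def pose(g,yaw,el,sg):   # grasp point g -> TCP pose
    M=R(yaw,el,sg); return np.asarray(g)+19*M[:,2],M
def bar(a): return PIV+100*(-np.cos(a)*h+np.sin(a)*zh)
def st():
    s=bot.read_state();print(round(s["clock"],2),np.round(s["eef_pos"],1),"w",round(s["gripper_width"],1),"gf",round(s["grip_force"],1),"F",np.round(s["contact_force"],1),"J",np.round(s["joints"],0))
E
python3 - <<'E'
from h import *
r=np.radians
for sg in(1,-1):
    for n,g,y,e in[("pre",bar(.33)-120*R(YAW,r(50),1)[:,2],YAW,r(50)),("gr",bar(.33),YAW,r(50)),("up",bar(1.571),YAW,r(90)),("lift",bar(1.571)+[0,0,150],YAW,r(90)),("hook",SEAT+[0,0,48],SY,r(90)),("pre hook",SEAT+[-100,0,100],SY,r(90))]:
        q=bot.solve_ik(*pose(g,y,e,sg));print(sg,n,None if q is None else np.round(q))
st()
E
```

```text
1 pre [-72.  -2.  95.  40.  88. -94.]
1 gr [-63.   4. 100.  41.  74. -94.]
1 up [-34.  17.  68.   0.  95. -53.]
1 lift [-34.  18.  50.   0. 112. -53.]
1 hook [ 29.   9.  66.  -0. 104.  32.]
1 pre hook [ 35.  -0.  71.  -0. 110.  38.]
-1 pre [-72.  -2.  95.  40.  88.  86.]
-1 gr [-63.   4. 100.  41.  74.  86.]
-1 up [-34.  17.  68.   0.  95. 127.]
-1 lift [-34.  18.  50.   0. 112. 127.]
-1 hook None
-1 pre hook [  35.   -0.   71.   -0.  110. -142.]
0.3 [ 237.1 -496.1  205.1] w 93.6 gf 0.0 F [-0.3 -0.1 -0.2] J [-70.   5.  79.   0.  96.  -6.]
```

Run:
```python
from h import *
e=np.radians(50);g=bar(.33)
M=R(YAW,e,1)
bot.movep(*pose(g-110*M[:,2],YAW,e,1)); st()
print(bot.move_linear(pose(g,YAW,e,1)[0],max_speed=80,f_stop=6)); st()
for n in("top","scene"):
    S=snap(n)
    if n=="top":a=S["f"][180:280,320:450]
    else:b=S["f"][140:240,165:295]
cv2.imwrite("pics/g1.png",cv2.resize(np.hstack([a,b]),None,fx=3,fy=3))
```

```text
1.67 [ 417.7 -363.4  194.3] w 93.8 gf 0.0 F [-0.2  0.4  0.4] J [-72.  -1.  96.  40.  87. -93.]
False
3.19 [ 484.5 -340.2  110.4] w 93.9 gf 0.0 F [0.1 0.5 0.4] J [-63.   4. 100.  41.  74. -94.]
```

View pics/g1.png

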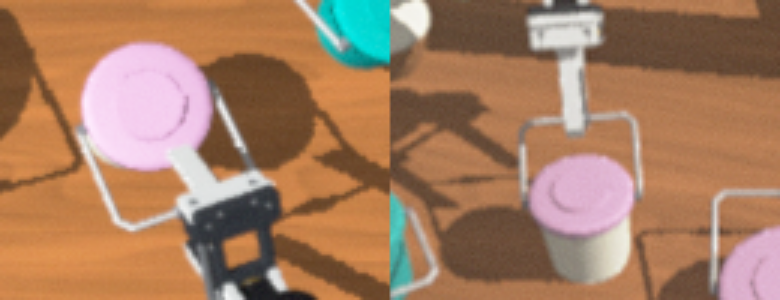

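The fingers straddle the middle of the bar (scene crop (575,120)) with the upper finger above the lid. Now I grip and swing the bail up.

Run:
```python
from h import *
bot.grab(10); st()
s=bot.read_state();M=np.array(s["ee_rot"]);g=np.array(s["eef_pos"])-19*M[:,2]
sa=(g[2]-92)/100;a0=np.arcsin(sa);print("grip",g.round(1),"a0",a0)
P=g+100*np.cos(a0)*h;P[2]=92;print("piv",P.round(1))
np.save("piv.npy",P)
for k in np.linspace(0,1,9)[1:]:
    a=a0+(1.571-a0)*k; el=np.radians(50+40*k)
    b=P+100*(-np.cos(a)*h+np.sin(a)*zh); p,m=pose(b,YAW,el,1)
    bot.move_linear(p,max_speed=60,attitude=m)
    s=bot.read_state();print(round(a,2),np.round(s["contact_force"],1),round(s["gripper_width"],1))
bot.hold(.4);st()
for n in("top","scene"):
    S=snap(n)
    if n=="top":a=S["f"][160:280,310:450]
    else:b=S["f"][110:230,165:305]
cv2.imwrite("pics/g2.png",cv2.resize(np.hstack([a,b]),None,fx=2.8,fy=2.8))
```

```text
4.53 [ 484.4 -339.8  109.8] w 11.8 gf 10.0 F [-0.9 -0.1 -0.4] J [-63.   4. 100.  41.  74. -94.]
grip [ 472.9 -343.8  124.3] a0 0.3292307778335742
piv [ 562.2 -312.6   92. ]
0.48 [-2.6 -1.5  1.9] 11.4
0.64 [-2.7 -0.6  1.6] 11.6
0.79 [-3.2 -1.6  2.9] 11.7
0.95 [-3.9 -1.1  3.8] 11.5
1.11 [-2.5 -1.3  2.3] 11.5
1.26 [-2.1 -1.   2. ] 11.6
1.42 [-1.1 -0.7  3.7] 11.3
1.57 [0.2 0.1 1.3] 11.3
7.99 [ 561.6 -312.7  172.6] w 11.6 gf 10.0 F [0.2 0.2 0.6] J [-34.  17.  68.   0.  95. -53.]
```

View pics/g2.png

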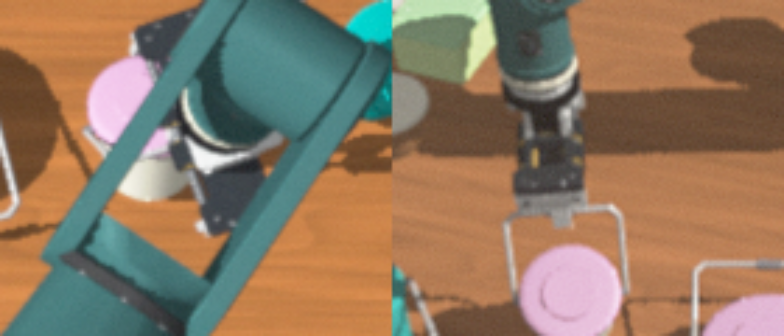

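The tub side is visible in the top crop at (150,175) and the lid looks nearly face-on in the scene crop, so the pail may be tilted. I'll measure the lid plane.

```bash
cat >> h.py <<'E'
def lid():
    S=snap("scene");hsv=cv2.cvtColor(S["f"],cv2.COLOR_BGR2HSV)
    m=cv2.inRange(hsv,(135,25,90),(165,140,255))
    k,l,s,c=cv2.connectedComponentsWithStats(m)
    for i in range(1,k):
        if s[i,4]>200:
            Q=S["P"][cv2.erode((l==i).astype(np.uint8),np.ones((5,5)))>0];Q=Q[~np.isnan(Q[:,0])];ce=np.median(Q,0)
            n=np.linalg.svd(Q-Q.mean(0),full_matrices=False)[2][2];n*=np.sign(n[2])
            print("lid px",c[i].round(),s[i,4],"c",ce.round(1),"normal",n.round(3),"tilt",np.degrees(np.arccos(n[2])).round(1))
E
python3 -c "
from h import *
lid()"
```

```text
lid px [228. 215.] 945 c [ 616.3 -291.9  115.1] normal [0.423 0.144 0.894] tilt 26.6
lid px [300. 236.] 1685 c [614.5 -63.1  70.2] normal [ 0.003 -0.001  1.   ] tilt 0.2
```

The pail is tilted 26.6° towards +x. The pads held the sleeve rigidly, so the bail turned only with the tool and pushed the pail over. I'll retrace the path backwards in small steps, checking the tilt at each one.

Run:
```python
from h import *
P=np.load("piv.npy");a0=.3292
for k in np.linspace(1,0,9)[1:]:
    a=a0+(1.571-a0)*k; el=np.radians(50+40*k)
    b=P+100*(-np.cos(a)*h+np.sin(a)*zh); p,m=pose(b,YAW,el,1)
    bot.move_linear(p,max_speed=60,attitude=m);print(round(k,2),end=" ");lid()
st()
```

```text
0.88 lid px [228. 211.] 884 c [ 602.2 -297.6  115.3] normal [0.295 0.106 0.95 ] tilt 18.3
lid px [300. 236.] 1688 c [614.5 -63.3  70.2] normal [0.004 0.    1.   ] tilt 0.2
0.75 lid px [228. 209.] 828 c [ 589.1 -298.8  114.1] normal [0.196 0.066 0.978] tilt 11.9
lid px [300. 236.] 1683 c [614.5 -63.6  70.1] normal [0.002 0.003 1.   ] tilt 0.2
0.62 lid px [228. 207.] 770 c [ 579.6 -301.6  111.6] normal [0.114 0.034 0.993] tilt 6.9
lid px [300. 236.] 1683 c [614.3 -63.1  70.1] normal [0.001 0.002 1.   ] tilt 0.1
0.5 lid px [228. 206.] 735 c [ 576.8 -306.3  109.4] normal [0.047 0.018 0.999] tilt 2.9
lid px [300. 236.] 1679 c [613.5 -62.4  70.1] normal [ 0.001 -0.     1.   ] tilt 0.1
0.38 lid px [228. 206.] 722 c [ 574.8 -306.2  109.1] normal [0.036 0.006 0.999] tilt 2.1
lid px [300. 236.] 1682 c [613.2 -62.3  70.2] normal [0.002 0.001 1.   ] tilt 0.1
0.25 lid px [228. 205.] 713 c [ 573.8 -306.1  108.6] normal [0.027 0.012 1.   ] tilt 1.7
lid px [300. 236.] 1681 c [613.2 -62.7  70.2] normal [0.005 0.001 1.   ] tilt 0.3
0.12 lid px [228. 205.] 709 c [ 573.  -306.8  108.3] normal [0.01  0.002 1.   ] tilt 0.6
lid px [300. 236.] 1684 c [614.8 -63.5  70.1] normal [ 0.001 -0.     1.   ] tilt 0.0
0.0 lid px [228. 205.] 713 c [ 573.3 -307.5  108.3] normal [0.008 0.001 1.   ] tilt 0.5
lid px [300. 236.] 1678 c [614.4 -63.3  70.2] normal [ 0.001 -0.002  1.   ] tilt 0.1
11.61 [ 484.9 -339.8  110.4] w 11.5 gf 10.0 F [-1.  -0.1 -0.3] J [-63.   4. 100.  41.  74. -94.]
```

It reversed cleanly: the pail is flat and back in place. I'll regrip at 30° elevation and this time rotate the tool rigidly with the bail, stopping if the tilt exceeds 5°.

```bash
cat >> h.py <<'E'
def tilt():
    S=snap("scene");m=cv2.inRange(cv2.cvtColor(S["f"],cv2.COLOR_BGR2HSV),(135,25,90),(165,140,255))
    m[:,265:]=0; m=cv2.erode(m,np.ones((5,5)));Q=S["P"][m>0];Q=Q[~np.isnan(Q[:,0])]
    n=np.linalg.svd(Q-Q.mean(0),full_matrices=False)[2][2];return np.degrees(np.arccos(abs(n[2]))),np.median(Q,0).round(1)
E
python3 - <<'E'
from h import *
r=np.radians;P=np.load("piv.npy");a0=.3292
B=lambda a:P+100*(-np.cos(a)*h+np.sin(a)*zh)
plan=[pose(B(a),YAW,r(30)+a-a0,1) for a in np.linspace(a0,1.53,10)]
plan.append(pose(B(1.53)+[0,0,150],YAW,r(30)+1.53-a0,1))
hk=[pose(SEAT+d,SY,r(30)+1.53-a0,1) for d in([-110,0,100],[-110,0,50],[0,0,48],[0,0,0])]
ok=[bot.solve_ik(*x) is not None for x in plan+hk];print(ok)
if all(ok[:11]):
    bot.ungrasp(); bot.move_linear(plan[0][0],max_speed=60,attitude=plan[0][1]); bot.grab(12); st()
    for p,m in plan[1:10]:
        bot.move_linear(p,max_speed=70,attitude=m);t=tilt();print(t,np.round(bot.read_state()["contact_force"],1))
        if t[0]>5: print("STOP");break
    bot.hold(.3)
st()
E
```

```text
[True, True, True, True, True, True, True, True, True, True, True, True, True, True, True]
14.65 [ 488.4 -338.4  114.8] w 11.3 gf 12.0 F [ 0.9 -1.4 -0.2] J [ -72.    9.  106.   62.   79. -113.]
(np.float64(0.814835083723558), array([ 573.2, -307.7,  108.5])) [-3.5 -0.4  2.6]
(np.float64(1.3508058008277264), array([ 572.8, -307.4,  108.6])) [-3.2 -1.9  3.4]
(np.float64(1.5748257527481284), array([ 573.8, -306.3,  108.8])) [-3.4 -1.8  4.1]
(np.float64(2.0724717183247776), array([ 574.8, -306.4,  108.7])) [-4.1 -1.3  4.3]
(np.float64(2.2288130401008357), array([ 575.6, -306.6,  109.5])) [-3.4 -0.4  4.4]
(np.float64(3.9972048756738037), array([ 578.3, -306. ,  109.9])) [-3.2 -1.8  4.9]
(np.float64(0.8366526228274174), array([ 575. , -308.6,  108.1])) [-3.1  0.2  6.7]
(np.float64(1.2374562212101676), array([ 573.2, -306. ,  108.2])) [-1.7  0.5  8.3]
(np.float64(0.6089439608382168), array([ 575.7, -302.5,  108.1])) [-0.3 -0.6  5.7]
18.18 [ 554.4 -315.1  172.4] w 11.5 gf 12.0 F [ 0.3 -0.3  5.6] J [-31.  22.  63.  -7. 101. -51.]
```

The bail is upright with the pail flat. I grip more firmly, lift and carry it to the pre-hook position.

Run:
```python
from h import *
r=np.radians;P=np.load("piv.npy");EL=r(30)+1.53-.3292
b=P+100*(-np.cos(1.53)*h+np.sin(1.53)*zh)
bot.hold(.2);bot.grab(40)
bot.move_linear(pose(b+[0,0,20],YAW,EL,1)[0],max_speed=50);st();print(tilt())
bot.move_linear(pose(b+[0,0,160],YAW,EL,1)[0],max_speed=120);st();print(tilt())
p,m=pose(SEAT+[-135,0,110],SY,EL,1)
bot.move_linear(p,max_speed=150,attitude=m);bot.hold(.5);st()
for n in("top","scene"):
    S=snap(n);cv2.imwrite(f"pics/{n}3.png",S["f"])
    if n=="scene": lid()
a=cv2.imread("pics/top3.png")[150:350,50:250];b=cv2.imread("pics/scene3.png")[100:300,340:540]
cv2.imwrite("pics/h3.png",cv2.resize(np.hstack([a,b]),None,fx=2,fy=2))
```

```text
19.14 [ 555.5 -314.8  192.6] w 10.6 gf 40.0 F [-0.1 -0.4 -4.4] J [-31.  21.  61.  -7. 103. -52.]
(np.float64(1.4216316478470872), array([ 575.7, -304.7,  127.7]))
20.51 [ 555.4 -314.8  332.1] w 10.5 gf 40.0 F [ 1.   0.2 -3.9] J [-31.  23.  43.  -8. 120. -54.]
(np.float64(2.8517787785520734), array([ 574.3, -306.1,  268.8]))
25.75 [344.5 332.8 333.2] w 10.5 gf 40.0 F [ 0.1 -0.3 -2.6] J [ 33.   1.  68.   6. 117.  39.]
lid px [447. 155.] 783 c [365.7 330.5 269.7] normal [0.044 0.001 0.999] tilt 2.5
lid px [300. 236.] 1685 c [613.4 -62.3  70.2] normal [0.    0.002 1.   ] tilt 0.1
```

View pics/h3.png

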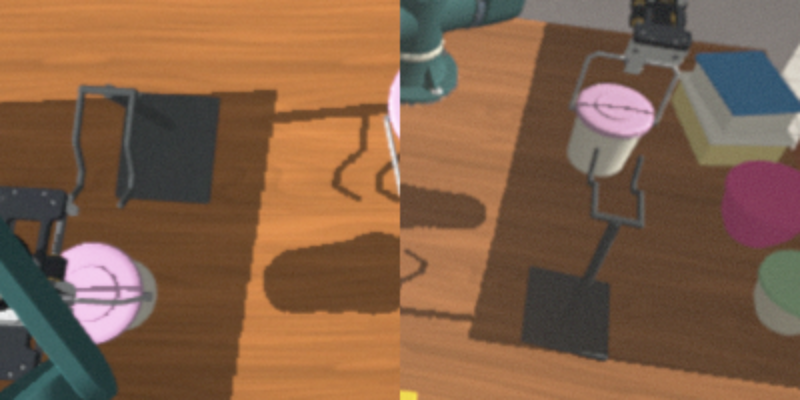

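The pail hangs level (2.5°), with the bar at scene crop (592,55)–(672,68) and the fingers in its middle. The prong tips are ahead at (597,150) and (640,158). Next: advance over the prongs and lower.

Run:
```python
from h import *
EL=np.radians(30)+1.53-.3292
T=lambda d:pose(SEAT+d,SY,EL,1)[0]
bot.move_linear(T([-135,7,50]),max_speed=120)
print(bot.move_linear(T([0,0,50]),max_speed=80,f_stop=8));bot.hold(.4);st()
print(bot.move_linear(T([0,0,8]),max_speed=50,f_stop=3));st()
print(bot.move_linear(T([0,0,-6]),max_speed=15,f_stop=3));bot.hold(.3);st()
S=snap("top");a=S["f"][150:270,40:180];S=snap("scene");b=S["f"][140:260,380:520]
cv2.imwrite("pics/h4.png",cv2.resize(np.hstack([a,b]),None,fx=2.8,fy=2.8));lid()
```

```text
False
28.79 [479.4 332.8 273.3] w 11.0 gf 40.0 F [ 1.7  0.2 -4.2] J [ 27.  15.  60.   5. 113.  31.]
False
29.78 [479.7 332.9 231.7] w 10.9 gf 40.0 F [ 0.1 -0.7 -4.4] J [ 27.  15.  65.   5. 108.  31.]
True
30.71 [479.5 332.7 222.2] w 10.7 gf 40.0 F [ 1.  -0.1  5.4] J [ 27.  15.  66.   5. 107.  31.]
lid px [430. 211.] 471 c [501.9 309.4 157.2] normal [ 0.019 -0.064  0.998] tilt 3.8
lid px [299. 239.] 1405 c [631.4 -62.1  70.4] normal [ 0.032 -0.002  0.999] tilt 1.9
```

View pics/h4.png

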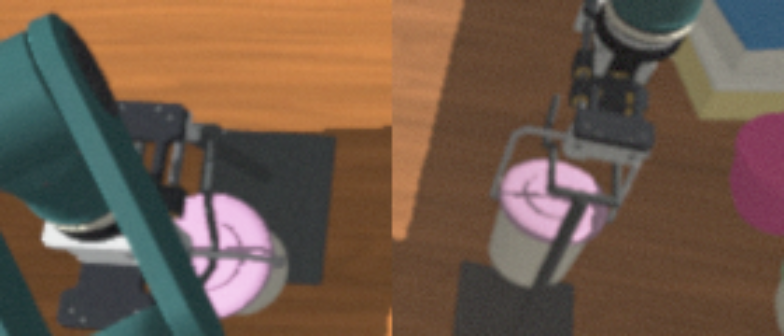

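Contact came at bar height 241 mm, and the hook now carries the load. Next: release, retreat straight up and check.

Run:
```python
from h import *
EL=np.radians(30)+1.53-.3292
bot.ungrasp();st()
p,m=pose(SEAT+[0,0,-1],SY,EL,1)
print(bot.move_linear(p-110*m[:,2],max_speed=60,f_stop=6));st()
bot.movep(p-np.array([230,150,-180]),R(SY,np.pi/2,1));bot.hold(1);st()
t=snap("top");a=t["f"][150:270,40:180];S=snap("scene");b=S["f"][140:260,380:520]
cv2.imwrite("pics/h5.png",cv2.resize(np.hstack([a,b]),None,fx=2.8,fy=2.8));lid()
```

```text
32.17 [478.8 332.3 219.9] w 94.0 gf 0.0 F [ 0.2 -0.5  0.1] J [ 27.  15.  66.   5. 107.  31.]
False
34.2 [496.2 331.8 330.6] w 94.0 gf 0.0 F [-0.  -0.2 -0.3] J [ 26.  18.  49.   5. 120.  31.]
36.35 [249.5 182.7 402.3] w 93.9 gf 0.0 F [-0.  -0.7 -0.7] J [ 26. -22.  80.   0. 123.  29.]
lid px [430. 211.] 477 c [499.3 309.7 156.8] normal [ 0.068 -0.056  0.996] tilt 5.0
lid px [300. 236.] 1679 c [613.3 -62.1  70.2] normal [0.004 0.    1.   ] tilt 0.2
```

View pics/h5.png

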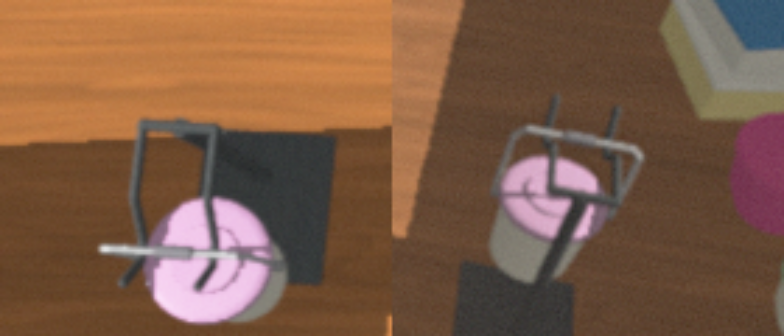

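The picture shows the bail bar lying across both prongs with the sleeve between them (scene crop (575,138)). The pail hangs level, and the wide pail is where it was.

```bash
python3 -c "
from h import *
bot.hold(1);print(bot.close_job())"
```

```text
the job is handed in; nothing more can be done
None
```

The tall pail hangs at rest by its bail in both prongs, the wide pail has not moved, and the job is handed in at about 37 s; I haven't seen the verdict. My first attempt at raising the bail tilted the pail to a measured 26.6° (limit 35°), so I backed off and redid it with the pail flat.

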